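Start the right cure for the print in the curing station

ROBOT

A 7-joint arm with a two-finger parallel gripper is mounted at the origin on a cart in front of the work surface, level with it; the furniture and walls round the work are solid. World frame = base frame: x ahead of the robot, y to its left, z up, the work surface at z = 0. Lengths are in m, angles in rad, forces in N, time in s.
With the tool pointing down it reaches from about 0.4 to 0.85 m from the base axis. Payload 10.4 kg.
Tool frame: the origin (TCP) lies between the finger pads; the fingertips stand 22 mm ahead of it and the grasp point (between the pads) lies 3 mm ahead of it (r.nose_length is the distance from the TCP to the fingertips, in m); z points along the fingers, y is the line along which they close (so a half turn about z gives the same grasp; the last joint's range is limited). The gripper opens to 87 mm and grips with 3 to 60 N. Pads are 19 mm wide; open, the fingers measure 117 mm over their backs; the gripper's body (75 mm by 190 mm) begins 51 mm behind the grasp point.
Start: joints at [-1.216, 0.332, -0.065, 1.46, 0.022, 1.35, -0.088], TCP at [0.231, 0.581, 0.245] pointing down, gripper open.
Joint ranges: [-2.6, 2.6], [-0.5, 2.12], [-1.47, 1.34], [0.16, 2.42], [-1.27, 4.41], [0.06, 2.06], [-2.6, 2.6]. Speed limits (rad/s): [2.22, 2.22, 2.79, 2.79, 3.14, 3.14, 3.14].

INTERFACE

Orientations are given as a unit quaternion [x, y, z, w].
In Python, from bench import readout, cams, r gives the robot as it stands. The module is installed in compiled form; this text tells all that it offers.
- The arm moves only by the tool step_arm, never from a script. Its argument "deltas" is a list that holds one entry, the list of rows, each a list of 7 numbers: the turn, a rotation vector about the tool's x, y, z in rad, then the shift along the tool's x, y, z in m, then the opening in per cent of the stroke, from 0 (shut) to 100 (fully open). A call has 1 to 20 rows; each row is the pose to reach, as a shift and turn from the pose commanded when the call began, along the tool's axes at that moment; what a row does not reach only later rows make up. A row lasts 1/8 s, in which the tool goes at most 62.5 mm and 10.7 degrees, less where a joint would pass 70% of its speed; a pose out of reach is approached as far as the arm can. A call with a gripper value outside its range is refused whole. The fingers move at their own pace and stop on an object; "squeeze" is the grip in N (left out, the last holds). Time passes only in rows, so rows that repeat a pose let the fingers close. It gives the time, the measured TCP pose, the force, the opening and the grip force at its end, in the units of the state.
- readout.read_state(): the state, without advancing time (a new reading comes with each control period).
- cams.camera(name): name is "scene" or "top" or "wrist"; returns a dict with "img" (480x640x3 uint8, red, green, blue), "fx", "fy", "cx", "cy" (pixels), "k1" (the pictures are not rectified: a ray, as slopes to the right and down, at radius r is drawn at 1 + k1 r^2 times it, then the intrinsics apply), "origin" and "rotation" of the camera in the world; the wrist camera has in their place "T_tool_cam" (4x4, takes a point from camera to tool coordinates, whose origin is the TCP and whose axes are the flange's). Camera axes: x right, y up, looking along -z (the intrinsics and any distortion apply to the point x, -y, -z); pixel columns grow to the right and rows downward; lengths in m; the calibration is good to about 2 mm. A picture is of the moment at which its call begins: read the wrist's pose just before it. There is no depth.
- r.close_job(): hands the job in; it is judged then, once.
The state is a dict: "time": time; "joint_positions": joint angles; "joint_vel": joint speeds; "joint_torque": joint torques, N m; "ee_pos": TCP position; "eef_rot": TCP orientation; "ft_force": force on the tool from outside, world axes, zero at the start; "torque": the same for the moment, N m; "width": finger opening in m; "grip_force": force on a finger pad.
Only numpy, scipy, OpenCV 4.12 (cv2) and the standard library are available. Lean on these libraries where they do the work, as an engineer would, in place of code of your own. Each camera call takes 0.05 s, during which the arm holds its last target. There are 200 camera calls.

TASK

Start the curing station for the resin print that stands on its turntable: with the amber hood still open, turn the dial clockwise from off to the mark for that print - one dot for the flat disc, two dots for the standing figure, three dots for the round tower - and then swing the hood down fully shut, which switches the lamp on. Leave all three prints standing where they are.

Things in the scene. Friction and masses are not known exactly. Their poses are not given: they have to be found in the camera images.
- station: UV curing station for small resin prints, fixed to the desk: a low dark base 185 (x) x 280 (y) mm with an open chamber on its right (-y) part and a pale control housing, 105 mm wide and 40 mm high, on its left (+y) part. Origin: centre of the underside; x points from its front (lip side) to its rear (hinge side), y to its left, z up
- plate_centre (a point): centre of the top of the round aluminium turntable plate (112 mm across, fixed, top 16 mm above the desk) in the chamber; the print to be cured stands within about 15 mm of it. At (0, -55, 16) mm in the station's frame
- dial (a joint): selector dial, upright axis, clicks into four positions: 0 = off (hollow ring mark, pointer to the station's rear, +x), 0.5 = one dot, 1.0 = two dots, 1.5 rad = three dots (pointer to the right, -y, nearly towards the chamber). Values grow clockwise seen from above; white pointer line on one end of the bar; about 0.08 N m takes it over a click. It starts at off
- dial_grip (a point): point on the dial's axis at the middle of the height of its bar grip, 58 mm above the desk; x axis turns with the dial and points along the bar to the pointer end. The black bar is 44 mm long, 11 mm wide, and stands from 47 to 69 mm above the desk on a round skirt 48 mm across. At (-30, 90, 58) mm in the station's frame
- hood (a joint): angle of the hood, a clear amber cover 150 (x) x 160 (y) x 75 mm high with 3 mm walls (front face of its front wall 150 mm from the hinge): 0 = fully shut, 1.45 rad = fully open (leaning back); stiff hinge, stays where it is left, about 2 to 3 N at the lip moves it
- hood_hinge (a point): middle of the hood's hinge line, which runs along the station's y, at (75, -55, 14) mm in the station's frame; fixed
- hood_lip (a point): middle of the upper face of the black lip (80 mm along y, 8 mm thick) that sticks out 24 mm from the bottom edge of the hood's front wall. Hood shut: at (-162, 0, 8) mm from the hinge point in station axes; it turns about the hinge with the hood. Open, the lip stands upright on top; the corner of lip and wall then faces rear and up: a closed fingertip set in it can draw the hood forward and down
- disc: flat grey resin disc, 30 mm across, 4 mm high, loose; origin at the centre of its underside
- figure: grey resin figure on a round 26 mm base, 34 mm high, loose; origin at the centre of its underside
- tower: grey resin model of a round tower with battlements, 37 mm across at the foot, 53 mm high, loose; origin at the centre of its underside
- print_plate: aluminium plate 85 (x) x 160 (y) mm, top 16 mm above the desk, on the cutting mat; the two prints that wait their turn stand on it. Origin: centre of its underside

How it is judged:
On the way:
1. the dial clicked to the mark for the print on the turntable while the hood is still open (more than 0.5 rad) (((horizontal distance between disc and plate_centre below 0.045 m and value of joint dial between 0.38 and 0.62 rad) or (horizontal distance between figure and plate_centre below 0.045 m and value of joint dial between 0.88 and 1.12 rad) or (horizontal distance between tower and plate_centre below 0.045 m and value of joint dial between 1.38 and 1.62 rad)) and value of joint hood above 0.5 rad), for 0.3 s.
At the end, for the whole second after the job is handed in: the hood is fully shut (within 0.05 rad), the dial stands at the mark for the print on the turntable (0.5 disc, 1.0 figure, 1.5 tower, within 0.12 rad), that print stands on the turntable (within 45 mm of its centre) and all three prints stand upright (within 0.2 rad) (((horizontal distance between disc and plate_centre below 0.045 m and value of joint dial between 0.38 and 0.62 rad) or (horizontal distance between figure and plate_centre below 0.045 m and value of joint dial between 0.88 and 1.12 rad) or (horizontal distance between tower and plate_centre below 0.045 m and value of joint dial between 1.38 and 1.62 rad)) and value of joint hood below 0.05 rad and angle between each of disc, figure, tower's own z axis and vertical below 0.2 rad); the robot touches nothing.
It fails at once if a print moved by more than 25 mm (distance of any of disc, figure, tower from where it was at the start of the episode above 0.025 m).
It also fails if it takes over 48 s, if anything falls off the work surface, if the arm or the gripper's body presses on something with over 40 N, if the wrist force passes 120 N, or if a joint passes its speed limit or range.

## Working session

There is one attempt and no reset: what is moved stays moved. The work goes in short steps, Python scripts to look and compute and a tool call to move; the robot and the scene stay as the last step left them, time stands still between calls to the robot, and variables do not carry over. Pictures are saved under pics/ and viewed, at most 10 in all, crops included, and the job is handed in when it is done.

Besides the shell and the picture viewer there is one more tool, called after ">>>" as a command line: name --argument value ..., lists and objects as JSON in quotes. step_arm: Moves the arm, as the interface text tells. Its arguments: {"type":"object","properties":{"deltas":{"type":"array"},"squeeze":{"type":"number"}},"required":["deltas"]}

```bash
mkdir -p pics; python3 - <<'E'
from bench import readout,cams,r
import cv2
s=readout.read_state();print(s)
for n in("scene","top"):
    c=cams.camera(n);cv2.imwrite(f"pics/{n}0.png",c["img"][:,:,::-1]);print({k:v for k,v in c.items() if k!="img"})
E
```

```text
{'time': 0.0, 'joint_positions': array([-1.21555232,  0.33283012, -0.06468518,  1.46096133,  0.02162641,
        1.34989838, -0.08849405]), 'joint_vel': array([ 0.00055998,  0.00135716,  0.0004622 , -0.00155624,  0.00074123,
       -0.00029125, -0.00061491]), 'joint_torque': array([-1.11125823e-04, -6.23265767e+01,  2.47087033e-02, -3.89893591e+01,
       -6.12807018e-02,  4.00554284e-02,  1.67671706e-04]), 'ee_pos': array([0.23046   , 0.58056757, 0.24377041]), 'eef_rot': array([ 1.87790736e-01,  9.82208811e-01, -6.95548127e-04, -8.34210973e-05]), 'ft_force': array([0.50182469, 0.81887492, 0.16858128]), 'torque': array([ 8.05264714e-03, -3.36716599e-02, -7.50080411e-05]), 'grip_force': 0.0, 'width': 0.08730822825002464}
{'fx': 607.6516241080699, 'fy': 607.6516241080699, 'cx': 322.3938473689103, 'cy': 247.38934815696072, 'k1': -0.003926831744732431, 'origin': array([0.6620627 , 1.09252862, 1.1002947 ]), 'rotation': array([0.02128142, 0.38195921, 0.92312197, 0.03873097])}
{'fx': 592.2531195298543, 'fy': 592.2531195298543, 'cx': 319.286304165679, 'cy': 234.45715160795973, 'k1': -0.20113324562976556, 'origin': array([0.28904595, 0.05873964, 1.44747291]), 'rotation': array([-0.06533337,  0.06980247,  0.70893813, -0.69876025])}
```

View pics/scene0.png

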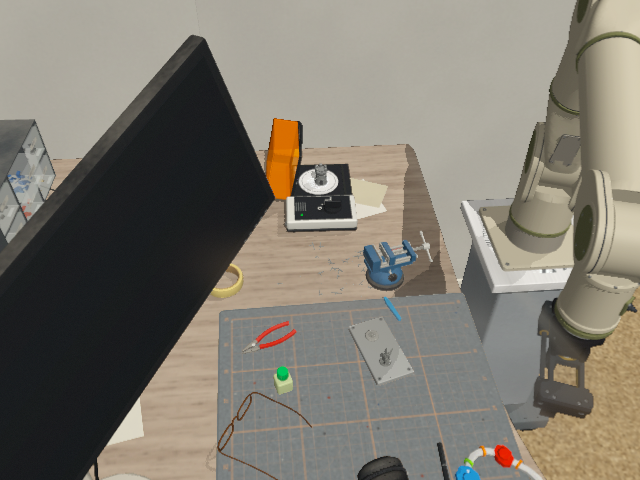

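View pics/top0.png

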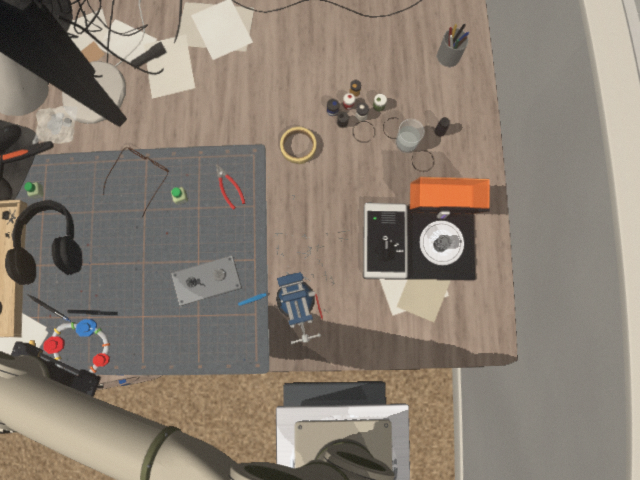

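```bash
cat > h.py <<'E'
import numpy as np,cv2
from scipy.spatial.transform import Rotation as R
def K(c): return np.array([[c["fx"],0,c["cx"]],[0,c["fy"],c["cy"]],[0,0,1.]])
D=lambda c: np.array([c["k1"],0,0,0,0.])
def pose(c,s=None):
    if "origin" in c: return np.array(c["origin"]),R.from_quat(c["rotation"]).as_matrix()
    T=np.eye(4);T[:3,:3]=R.from_quat(s["eef_rot"]).as_matrix();T[:3,3]=s["ee_pos"];T=T@np.array(c["T_tool_cam"]);return T[:3,3],T[:3,:3]
F=np.diag([1,-1,-1.])
def onplane(c,px,z,s=None):
    o,M=pose(c,s);p=cv2.undistortPoints(np.array(px,float).reshape(-1,1,2),K(c),D(c)).reshape(-1,2)
    d=np.c_[p,np.ones(len(p))]@F@M.T;return o+d*((z-o[2])/d[:,2])[:,None]
def proj(c,P,s=None):
    o,M=pose(c,s);q=(np.atleast_2d(P)-o)@M@F
    return cv2.projectPoints(q,np.zeros(3),np.zeros(3),K(c),D(c))[0].reshape(-1,2)
E
python3 - <<'E'
from h import *
from bench import cams
t=cams.camera("top");s=cams.camera("scene")
a=cv2.resize(t["img"][165:315,340:500],(800,750),interpolation=cv2.INTER_CUBIC)[:600]
b=np.hstack([cv2.resize(s["img"][150:240,270:370],(400,360),interpolation=3),cv2.resize(s["img"][310:400,330:430],(400,360),interpolation=3)])
cv2.imwrite("pics/a.png",a[:,:,::-1]);cv2.imwrite("pics/b.png",b[:,:,::-1])
im=t["img"].astype(int)
m=((im.min(2)>170)).astype(np.uint8);m[:, :355]=0;m[:,415:]=0;m[:195]=0;m[281:]=0
ys,xs=np.nonzero(m);box=cv2.minAreaRect(np.c_[xs,ys].astype(np.float32));p=cv2.boxPoints(box)
print(box);w=onplane(t,p,0.04);print(w.round(3))
print([np.linalg.norm(w[i]-w[i-1]).round(3) for i in range(4)])
m=((im.min(2)>150)).astype(np.uint8);m[:,:416]=0;m[:,470:]=0;m[:215]=0;m[270:]=0
ys,xs=np.nonzero(m);e=cv2.fitEllipse(cv2.convexHull(np.c_[xs,ys].astype(np.int32)));print(e,onplane(t,[e[0]],0.016).round(3))
E
```

```text
((385.5, 241.5), (41.0, 77.0), 0.0)
[[ 0.449 -0.06   0.04 ]
 [ 0.639 -0.065  0.04 ]
 [ 0.638 -0.167  0.04 ]
 [ 0.447 -0.159  0.04 ]]
[np.float64(0.099), np.float64(0.19), np.float64(0.101), np.float64(0.19)]
((441.3966369628906, 242.43333435058594), (43.186031341552734, 44.63613510131836), 136.39083862304688) [[ 0.542 -0.255  0.016]]
```

View pics/a.png

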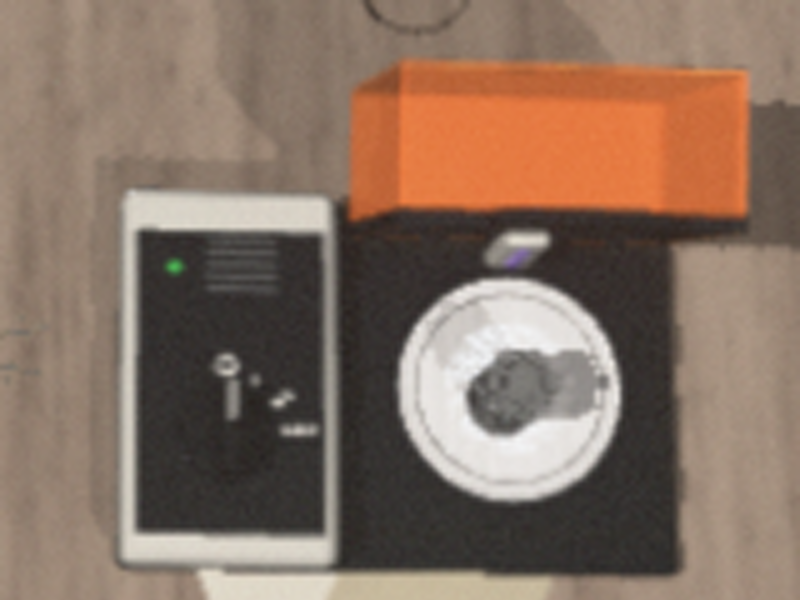

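View pics/b.png

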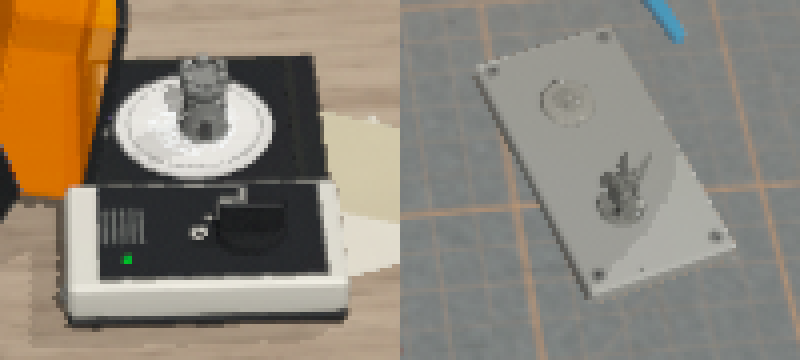

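```bash
cat >> h.py <<'E'
def delta(s,P,Rw):
    "world target -> row numbers"
    R0=R.from_quat(s["eef_rot"]);return np.r_[(R0.inv()*Rw).as_rotvec(),R0.inv().apply(np.array(P)-s["ee_pos"])]
def tool(yaw,phi=0):
    "tool down, x at angle yaw (rad) from world x; phi: tool back leans to -x"
    X=np.array([np.cos(yaw),np.sin(yaw),0]);Z=np.array([0,0,-1.]);return R.from_euler('y',-phi)*R.from_matrix(np.c_[X,np.cross(Z,X),Z])
E
python3 - <<'E'
from h import *
from bench import cams,readout
np.set_printoptions(suppress=True,precision=3)
t=cams.camera("top")
print(onplane(t,[[386.6,241],[386.4,248]],.069))
c=cams.camera("wrist");print(c["T_tool_cam"],c["fx"],c["cx"],c["cy"])
s=readout.read_state()
for P in ([.43,.30,.25],[.50,.08,.25],[.50,-.11,.22]): print(delta(s,P,tool(np.pi-.026)))
E
```

```text
[[ 0.538 -0.112  0.069]
 [ 0.521 -0.11   0.069]]
[[ 0.002  0.964  0.264  0.072]
 [ 1.    -0.002 -0.001 -0.   ]
 [-0.     0.264 -0.964 -0.14 ]
 [ 0.     0.     0.     1.   ]] 393.6967397225266 321.59373557486896 245.0536116817818
[-0.    -0.    -0.352 -0.289 -0.187 -0.006]
[-0.    -0.    -0.352 -0.435 -0.366 -0.006]
[-0.    -0.    -0.352 -0.505 -0.543  0.025]
```

>>> step_arm --deltas '[[[0,0,-0.06,-0.05,-0.03,-0.001,60],[0,0,-0.12,-0.1,-0.065,-0.002,60],[0,0,-0.18,-0.15,-0.1,-0.003,60],[0,0,-0.24,-0.2,-0.13,-0.004,60],[0,0,-0.3,-0.245,-0.16,-0.005,60],[0,0,-0.352,-0.289,-0.19,-0.006,60],[0,0,-0.352,-0.325,-0.235,-0.006,60],[0,0,-0.352,-0.36,-0.28,-0.006,60],[0,0,-0.352,-0.4,-0.323,-0.006,60],[0,0,-0.352,-0.435,-0.366,-0.006,60],[0,0,-0.352,-0.455,-0.41,0,60],[0,0,-0.352,-0.475,-0.455,0.008,60],[0,0,-0.352,-0.49,-0.5,0.016,60],[0,0,-0.352,-0.505,-0.543,0.025,60],[0,0,-0.352,-0.505,-0.543,0.025,60],[0,0,-0.352,-0.505,-0.543,0.025,60],[0,0,-0.352,-0.505,-0.543,0.025,60],[0,0,-0.352,-0.505,-0.543,0.025,60]]]'

```text
time: 2.55
ee_pos: [0.4999, -0.109, 0.2197]
eef_rot: [0.012, 1.0, 0.0, 0.0]
ft_force: [-0.1, 0.8, -0.3]
width: 0.0521
grip_force: 0.0
```

```bash
python3 - <<'E'
from h import *
from bench import cams,readout
np.set_printoptions(suppress=True,precision=3)
s=readout.read_state();c=cams.camera("wrist")
print(s["ee_pos"],R.from_quat(s["eef_rot"]).as_matrix(),s["joint_positions"])
im=c["img"].copy()
Rs=R.from_euler('z',-.026);o=np.array([.542,-.255,.016])-Rs.apply([0,-.055,.016])
for q in ([-.030,.09,.069],[-.008,.09,.069],[-.0925,.1425,.04],[-.0925,.0375,.04],[.0925,.1425,.04],[.0925,.0375,.04],[0,-.055,.016]):
    u=proj(c,o+Rs.apply(q),s)[0];print(q,u);cv2.drawMarker(im,tuple(int(v) for v in u),(255,0,0),0,10,1)
cv2.imwrite("pics/w1.png",im[:,:,::-1]);cv2.imwrite("w1raw.png",c["img"][:,:,::-1])
E
```

```text
[ 0.5   -0.109  0.22 ] [[-1.     0.024  0.   ]
 [ 0.024  1.     0.   ]
 [-0.     0.    -1.   ]] [-0.34   0.091  0.497  1.816 -0.046  1.246  1.717]
[-0.03, 0.09, 0.069] [321.634 255.267]
[-0.008, 0.09, 0.069] [321.526 282.1  ]
[-0.0925, 0.1425, 0.04] [387.667 170.024]
[-0.0925, 0.0375, 0.04] [256.104 169.523]
[0.0925, 0.1425, 0.04] [378.095 373.703]
[0.0925, 0.0375, 0.04] [264.072 373.37 ]
[0, -0.055, 0.016] [163.151 269.354]
```

View pics/w1.png

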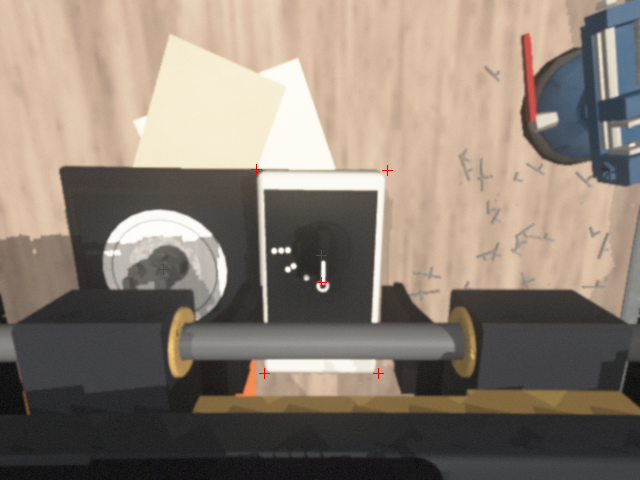

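>>> step_arm --deltas '[[[0,0,0,-0.016,0,0.04,60],[0,0,0,-0.016,0,0.08,60],[0,0,0,-0.016,0,0.11,60],[0,0,0,-0.016,0,0.13,60],[0,0,0,-0.016,0,0.147,60],[0,0,0,-0.016,0,0.147,60],[0,0,0,-0.016,0,0.147,0],[0,0,0,-0.016,0,0.147,0],[0,0,0,-0.016,0,0.147,0],[0,0,0,-0.016,0,0.147,0],[0,0,0,-0.016,0,0.147,0],[0,0,0,-0.016,0,0.147,0]]]' --squeeze 40

```text
time: 4.1
ee_pos: [0.5157, -0.1085, 0.0726]
eef_rot: [0.012, 1.0, 0.001, -0.0]
ft_force: [-1.7, 6.2, 4.0]
width: 0.0109
grip_force: 40.0
```

>>> step_arm --deltas '[[[0,0,0.15,0,0,0,0],[0,0,0.3,0,0,0,0],[0,0,0.45,0,0,0,0],[0,0,0.6,0,0,0,0],[0,0,0.75,0,0,0,0],[0,0,0.9,0,0,0,0],[0,0,1.05,0,0,0,0],[0,0,1.2,0,0,0,0],[0,0,1.35,0,0,0,0],[0,0,1.5,0,0,0,0],[0,0,1.52,0,0,0,0],[0,0,1.52,0,0,0,0],[0,0,1.52,0,0,0,0]]]'

```text
time: 5.72
ee_pos: [0.5173, -0.1069, 0.0727]
eef_rot: [0.697, 0.717, 0.002, -0.0]
ft_force: [6.3, 11.0, -2.9]
width: 0.0112
grip_force: 40.0
```

>>> step_arm --deltas '[[[0,0,0,0,0,0,50],[0,0,0,0,0,0,50],[0,0,0,0,0,0,50],[0,0,0,0,0,0,50],[0,0,0,0,0,-0.04,50],[0,0,0,0,0,-0.09,50],[0,0,0,0,0,-0.14,50],[0,0,0,0,0,-0.14,50],[0,0,0,0,0,-0.14,50]]]'

```text
time: 6.85
ee_pos: [0.5153, -0.1103, 0.2119]
eef_rot: [0.698, 0.716, -0.0, -0.0]
ft_force: [-0.3, 0.2, 0.0]
width: 0.0437
grip_force: 0.0
```

```bash
python3 - <<'E'
from h import *
from bench import cams,readout
np.set_printoptions(suppress=True,precision=3)
s=readout.read_state();c=cams.camera("wrist");t=cams.camera("top");k=cams.camera("scene")
print(s["time"],s["ee_pos"],R.from_quat(s["eef_rot"]).as_rotvec(),s["joint_positions"])
Rs=R.from_euler('z',-.026);o=np.array([.5434,-.2000,0])
for n,q in (("grip",[-.030,.09,.069]),("ptr",[-.030,.068,.069])): print(n,proj(c,o+Rs.apply(q),s))
b=np.hstack([cv2.resize(c["img"],(400,300),interpolation=2),cv2.resize(k["img"][100:250,230:430],(400,300),interpolation=3)])
cv2.imwrite("pics/w2.png",b[:,:,::-1])
# hood edges check: prediction of lip corners for several angles vs scene/top
for th in (1.40,1.45):
  u=np.array([-np.cos(th),0,np.sin(th)]);n=np.array([np.sin(th),0,np.cos(th)]);h=np.array([.075,-.055,.014])
  for y in(-.04,.04): print(th,y,proj(k,o+Rs.apply(h+.174*u+.008*n+[0,y,0])),proj(t,o+Rs.apply(h+.174*u+.008*n+[0,y,0])))
E
```

```text
6.85 [ 0.515 -0.11   0.212] [-2.193 -2.249  0.   ] [-0.626  0.162  0.835  1.801 -0.128  1.235  0.27 ]
grip [[321.696 236.78 ]]
ptr [[320.15  265.003]]
1.4 -0.04 [[298.814 121.42 ]] [[474.039 205.433]]
1.4 0.04 [[299.879 138.741]] [[438.802 204.83 ]]
1.45 -0.04 [[295.573 121.229]] [[473.968 201.56 ]]
1.45 0.04 [[296.522 138.555]] [[438.757 200.935]]
```

View pics/w2.png

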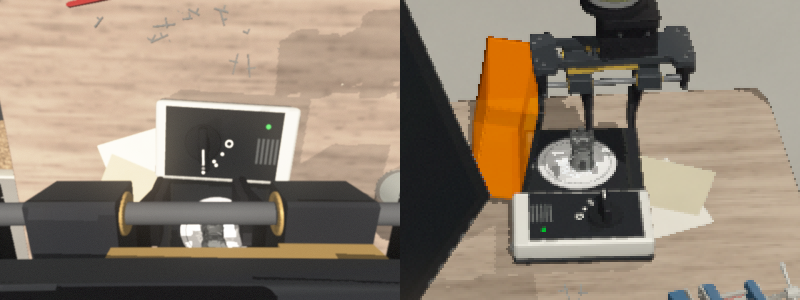

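```bash
cat >> h.py <<'E'
Rs=R.from_euler('z',-.026);O=np.array([.5434,-.2000,0]);H=np.array([.075,-.055,.014])
def tcp(th,phi,u,n):
    U=np.array([-np.cos(th),0,np.sin(th)]);N=np.array([np.sin(th),0,np.cos(th)]);b=np.array([-np.sin(phi),0,np.cos(phi)])
    return O+Rs.apply(H+u*U+n*N+.022*b), Rs*tool(0,phi)
E
python3 - <<'E'
from h import *
from bench import readout
np.set_printoptions(suppress=True,precision=3)
s=readout.read_state()
P,Q=tcp(1.45,0,.205,.026);print(P,delta(s,P,Q))
E
```

```text
[ 0.618 -0.257  0.243] [-0.002  0.002  1.622 -0.149  0.099 -0.032]
```

>>> step_arm --deltas '[[[0,0,0.15,0,0,-0.04,0],[0,0,0.3,0,0,-0.07,0],[0,0,0.45,-0.02,0.01,-0.07,0],[0,0,0.6,-0.04,0.025,-0.07,0],[0,0,0.75,-0.06,0.04,-0.07,0],[0,0,0.9,-0.08,0.05,-0.07,0],[0,0,1.05,-0.1,0.065,-0.07,0],[0,0,1.2,-0.12,0.08,-0.07,0],[0,0,1.35,-0.135,0.09,-0.07,0],[0,0,1.5,-0.149,0.099,-0.07,0],[0,0,1.622,-0.149,0.099,-0.06,0],[0,0,1.622,-0.149,0.099,-0.05,0],[0,0,1.622,-0.149,0.099,-0.05,0],[0,0,1.622,-0.149,0.099,-0.05,0],[0,0,1.622,-0.149,0.099,-0.05,0]]]'

```text
time: 8.88
ee_pos: [0.6184, -0.2569, 0.263]
eef_rot: [1.0, -0.013, 0.0, -0.0]
ft_force: [0.1, -0.4, 0.5]
width: 0.001
grip_force: 0.0
```

```bash
python3 - <<'E'
from h import *
from bench import cams,readout
np.set_printoptions(suppress=True,precision=3)
s=readout.read_state();c=cams.camera("wrist");k=cams.camera("scene");t=cams.camera("top")
print(s["time"],s["ee_pos"],s["joint_positions"])
b=np.hstack([cv2.resize(c["img"],(400,300),interpolation=2),cv2.resize(k["img"][70:220,220:420],(400,300),interpolation=3)])
cv2.imwrite("pics/w3.png",b[:,:,::-1])
for u in(.174,.15): print([proj(c,tcp(1.45,0,u,.008)[0]-[0,0,.022]+Rs.apply([0,y,0]),s)[0]*.625 for y in(-.04,.04)])
P,Q=tcp(1.45,0,.162,.026);print(P,delta(s,P,Q))
E
```

```text
8.875 [ 0.618 -0.257  0.263] [-0.345  0.615  1.064  1.343 -0.532  1.481 -0.915]
[array([243.512, 182.345]), array([158.045, 182.111])]
[array([239.785, 170.903]), array([161.853, 170.689])]
[ 0.623 -0.257  0.2  ] [-0.    -0.001  0.001  0.005  0.     0.063]
```

View pics/w3.png

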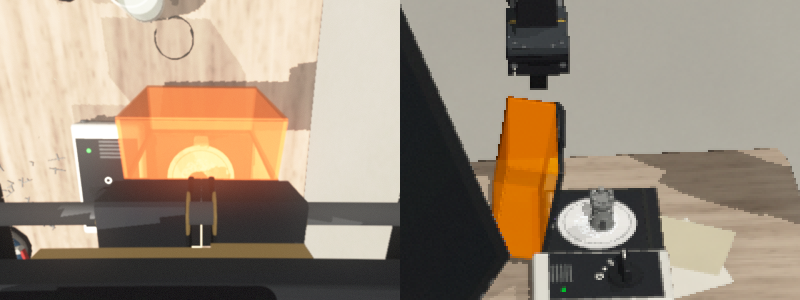

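>>> step_arm --deltas '[[[0,0,0,0.005,0,0.02,0],[0,0,0,0.005,0,0.04,0],[0,0,0,0.005,0,0.055,0],[0,0,0,0.005,0,0.062,0],[0,0,0,0.005,0,0.062,0],[0,0,0,0.005,0,0.062,0]]]'

```text
time: 9.78
ee_pos: [0.6235, -0.2573, 0.2012]
eef_rot: [1.0, -0.013, 0.0, 0.0]
ft_force: [1.5, 0.6, 0.8]
width: 0.0007
grip_force: 0.0
```

```bash
python3 - <<'E'
from h import *
from bench import readout
np.set_printoptions(suppress=True,precision=3)
s=readout.read_state();print(s["ee_pos"],s["ft_force"])
for i,th in enumerate(np.linspace(1.45,0,15)):
    ph=np.radians(25)*(1-th/1.45);a=th+ph;n=.008+.0095*np.sin(a)
    P,Q=tcp(th,ph,.162,n);print(round(th,2),P,delta(s,P,Q))
E
```

```text
[ 0.624 -0.257  0.201] [1.513 0.63  0.823]
1.45 [ 0.615 -0.257  0.199] [ 0.    -0.001 -0.    -0.009 -0.     0.002]
1.35 [ 0.597 -0.256  0.198] [ 0.     0.03  -0.    -0.026 -0.     0.003]
1.24 [ 0.58  -0.256  0.195] [ 0.     0.061 -0.    -0.044 -0.     0.006]
1.14 [ 0.563 -0.256  0.19 ] [ 0.     0.093 -0.    -0.061 -0.     0.011]
1.04 [ 0.546 -0.255  0.184] [ 0.     0.124 -0.    -0.078 -0.     0.017]
0.93 [ 0.53  -0.255  0.176] [ 0.     0.155 -0.    -0.093 -0.     0.025]
0.83 [ 0.515 -0.254  0.166] [ 0.     0.186 -0.    -0.108 -0.     0.035]
0.72 [ 0.501 -0.254  0.155] [ 0.     0.217 -0.    -0.122 -0.     0.046]
0.62 [ 0.489 -0.254  0.142] [ 0.     0.248 -0.    -0.135 -0.     0.059]
0.52 [ 0.477 -0.253  0.128] [ 0.     0.28  -0.    -0.146 -0.     0.073]
0.41 [ 0.468 -0.253  0.113] [ 0.     0.311 -0.    -0.156 -0.     0.088]
0.31 [ 0.46  -0.253  0.097] [ 0.     0.342 -0.    -0.164 -0.     0.104]
0.21 [ 0.453 -0.253  0.081] [ 0.     0.373 -0.    -0.171 -0.     0.12 ]
0.1 [ 0.449 -0.253  0.064] [ 0.     0.404 -0.    -0.175 -0.     0.137]
0.0 [ 0.446 -0.252  0.046] [ 0.     0.435 -0.    -0.178 -0.     0.155]
```

>>> step_arm --deltas '[[[0,0,0,-0.009,0,0.002,0],[0,0.015,0,-0.018,0,0.002,0],[0,0.03,0,-0.026,0,0.003,0],[0,0.045,0,-0.035,0,0.004,0],[0,0.06,0,-0.044,0,0.006,0],[0,0.077,0,-0.053,0,0.008,0],[0,0.093,0,-0.061,0,0.011,0],[0,0.108,0,-0.07,0,0.014,0],[0,0.124,0,-0.078,0,0.017,0],[0,0.14,0,-0.086,0,0.021,0],[0,0.155,0,-0.093,0,0.025,0],[0,0.17,0,-0.101,0,0.03,0],[0,0.186,0,-0.108,0,0.035,0],[0,0.186,0,-0.108,0,0.035,0],[0,0.186,0,-0.108,0,0.035,0]]]'

```text
time: 11.65
ee_pos: [0.5155, -0.2541, 0.1656]
eef_rot: [0.996, -0.013, 0.093, 0.001]
ft_force: [-0.1, 0.6, -0.2]
width: 0.0009
grip_force: 0.0
```

```bash
python3 - <<'E'
from h import *
from bench import readout,cams
np.set_printoptions(suppress=True,precision=3)
s=readout.read_state();print(s["ee_pos"],s["ft_force"],s["joint_positions"])
k=cams.camera("scene");cv2.imwrite("pics/w4.png",cv2.resize(k["img"][70:250,220:460],(800,600),interpolation=3)[:,:,::-1])
for th in np.linspace(.83,0,9):
    ph=np.radians(25)*(1-th/1.45);a=th+ph;n=.008+.0095*np.sin(a)
    P,Q=tcp(th,ph,.162,n);print(round(th,2),P,delta(s,P,Q))
P,Q=tcp(0,np.radians(25),.162,.008);print("press",P,delta(s,P,Q))
E
```

```text
[ 0.515 -0.254  0.166] [-0.146  0.568 -0.153] [-0.59   0.325  1.19   1.889 -0.472  1.011 -0.809]
0.83 [ 0.515 -0.254  0.166] [-0.     0.001  0.     0.     0.    -0.   ]
0.73 [ 0.502 -0.254  0.155] [-0.     0.032  0.    -0.016  0.     0.008]
0.62 [ 0.489 -0.254  0.142] [-0.     0.063  0.    -0.03   0.     0.018]
0.52 [ 0.478 -0.253  0.128] [-0.     0.094  0.    -0.044  0.     0.03 ]
0.42 [ 0.468 -0.253  0.113] [-0.     0.126  0.    -0.057  0.     0.043]
0.31 [ 0.46  -0.253  0.097] [-0.     0.157  0.    -0.068  0.     0.057]
0.21 [ 0.453 -0.253  0.081] [-0.     0.188  0.    -0.077  0.     0.072]
0.1 [ 0.449 -0.253  0.064] [-0.     0.219  0.    -0.085  0.     0.088]
0.0 [ 0.446 -0.252  0.046] [-0.     0.25   0.    -0.091  0.     0.105]
press [ 0.446 -0.252  0.042] [-0.     0.25   0.    -0.091  0.     0.109]
```

View pics/w4.png

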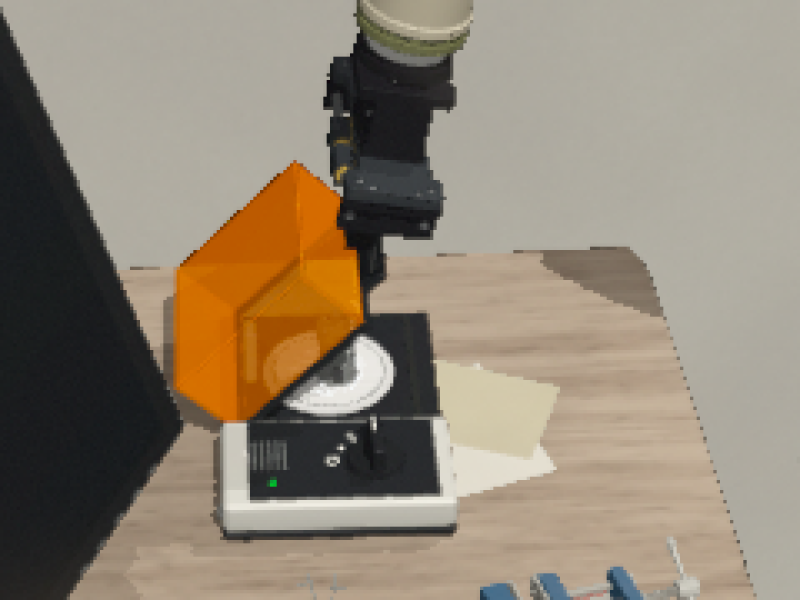

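>>> step_arm --deltas '[[[0,0.016,0,-0.008,0,0.004,0],[0,0.032,0,-0.016,0,0.008,0],[0,0.048,0,-0.023,0,0.013,0],[0,0.063,0,-0.03,0,0.018,0],[0,0.078,0,-0.037,0,0.024,0],[0,0.094,0,-0.044,0,0.03,0],[0,0.11,0,-0.051,0,0.036,0],[0,0.126,0,-0.057,0,0.043,0],[0,0.141,0,-0.063,0,0.05,0],[0,0.157,0,-0.068,0,0.057,0],[0,0.172,0,-0.073,0,0.064,0],[0,0.188,0,-0.077,0,0.072,0],[0,0.203,0,-0.081,0,0.08,0],[0,0.219,0,-0.085,0,0.088,0],[0,0.235,0,-0.088,0,0.096,0],[0,0.25,0,-0.091,0,0.105,0],[0,0.25,0,-0.091,0,0.107,0],[0,0.25,0,-0.091,0,0.107,0]]]'

```text
time: 13.95
ee_pos: [0.4458, -0.2529, 0.0446]
eef_rot: [0.976, -0.014, 0.217, 0.002]
ft_force: [-25.5, 10.9, 47.8]
width: 0.0006
grip_force: 24.0
```

>>> step_arm --deltas '[[[0,0,0,0,0,-0.01,0],[0,0,0,0,0,-0.04,0],[0,0,0,0,0,-0.08,0],[0,0,0,0,0,-0.12,0],[0,0,0,0,0,-0.13,0],[0,0,0,0,0,-0.13,0],[0,0,0,0,0,-0.13,0]]]'

```text
time: 14.82
ee_pos: [0.3905, -0.2506, 0.1604]
eef_rot: [0.976, -0.013, 0.216, 0.002]
ft_force: [-0.1, -0.1, 0.3]
width: 0.0005
grip_force: 0.0
```

```bash
python3 - <<'E'
from h import *
from bench import readout,cams
np.set_printoptions(suppress=True,precision=3)
s=readout.read_state();print(s["time"],s["ee_pos"],s["ft_force"])
k=cams.camera("scene");c=cams.camera("wrist")
b=np.hstack([cv2.resize(c["img"],(400,300),interpolation=2),cv2.resize(k["img"][120:240,250:410],(400,300),interpolation=3)])
cv2.imwrite("pics/w5.png",b[:,:,::-1])
# predicted front top edge of hood when shut, in the crop
q=proj(k,[O+Rs.apply(H+[x,.08,z]) for x,z in((-.15,.075),(0,.075),(-.15,0))]);print((q-[250,120])*2.5+[400,0])
E
```

```text
14.825 [ 0.391 -0.251  0.16 ] [-0.091 -0.065  0.302]
[[647.928 141.75 ]
 [507.118 146.136]
 [645.144 195.516]]
```

View pics/w5.png

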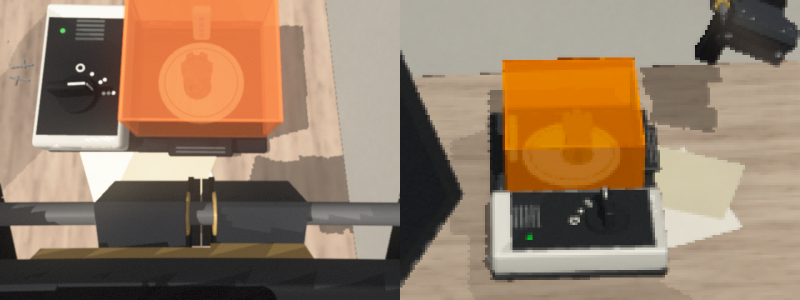

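```bash
python3 -c "
from bench import r
print(r.close_job())"
```

```text
the job is handed in; nothing more can be done
None
```

The tower is on the turntable, so I turned the dial to three dots with the hood open, then swung the hood down until it met a firm stop and handed the job in at about 15 s. The pictures show the hood shut and the tower standing; I did not see the lamp come on and did not look at the other two prints again, but the arm never went near them.

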